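# Stand the fallen honey jar in the sealing stand and hold its lid clamped

## Robot

A 7-joint arm with a two-finger parallel gripper is mounted at the origin on a cart in front of the work surface, level with it; the furniture and walls round the work are solid. World frame = base frame: x ahead of the robot, y to its left, z up, the work surface at z = 0. Lengths are in m, angles in rad, forces in N, time in s.
With the tool pointing down it reaches from about 0.425 to 0.95 m from the base axis. Payload 4.7 kg.
Tool frame: the origin (TCP) lies on the centre line of the jaws, within the pads' length; the fingertips stand 14 mm ahead of it and the grasp point (between the pads) lies 5 mm behind it; z points along the fingers, y is the line along which they close (so a half turn about z gives the same grasp; the last joint's range is limited). The gripper opens to 87 mm and grips with 3 to 60 N. Pads are 19 mm wide; open, the fingers measure 117 mm over their backs; the gripper's body (75 mm by 190 mm) begins 51 mm behind the grasp point.
Start: joints at [-1.15, 0.469, -0.049, 1.532, 0.024, 1.141, -0.082], TCP at [0.293, 0.608, 0.237] pointing down, gripper open.
Joint ranges: [-2.59, 2.59], [-0.33, 1.99], [-1.39, 1.29], [0.1, 2.45], [-1.04, 4.18], [0.21, 1.99], [-2.66, 2.66]. Speed limits (rad/s): [2.57, 2.57, 3.14, 3.14, 3.14, 3.14, 3.14].

## Interface

Orientations are given as a unit quaternion [x, y, z, w].
In Python, from bench import env, eyes gives the robot as it stands. The module is installed in compiled form; this text tells all that it offers.
- The arm moves only by the tool step_arm, never from a script. Its argument "moves" is a list of rows, each a list of 5 numbers: the shift along the tool's x, y, z in mm, then the turn about the tool's z in rad, then the opening, from 0 (shut) to 1 (fully open). A call has 1 to 5 rows; each row shifts and turns the commanded pose from where the row before left it, along the tool's axes as they then stand; what a row does not reach is not made up. A row lasts 1/10 s, in which the tool goes at most 50 mm and 8.59 degrees, less where a joint would pass 70% of its speed; a pose out of reach is approached as far as the arm can. A call with a gripper value outside its range is refused whole. The fingers move at their own pace and stop on an object; "grip_force" is the grip in N (left out, the last holds). Time passes only in rows, so rows that do not move let the fingers close. It gives the time, the measured TCP pose, the force, the opening and the grip force at its end, in the units of the state.
- env.get_state(): the state, without advancing time (a new reading comes with each control period).
- eyes.snapshot(name): name is "scene" or "top" or "wrist"; returns (picture, depth): 400x640x3 uint8, red, green, blue; 400x640 float32, m along the optical axis (not along the pixel's ray), 0 where there is no reading.
- eyes.camera_info(name): a dict with "K" (3x3 intrinsics, pixels), "k1" (the pictures are not rectified: a ray, as slopes to the right and down, at radius r is drawn at 1 + k1 r^2 times it, then the intrinsics apply), "R" (3x3) and "t" (3): a world point X has camera coordinates R X + t. Camera axes: x right, y down, z forward; pixel columns grow to the right and rows downward; lengths in m; the calibration is good to about 2 mm. A picture is of the moment at which its call begins: read the wrist's pose just before it. camera_info takes no time and is no camera call; for the wrist camera it gives the pose at the moment of the call.
- env.close_job(): hands the job in; it is judged then, once.
The state is a dict: "t": time; "qpos": joint angles; "qd": joint speeds; "tau": joint torques, N m; "tcp_pos": TCP position; "orientation": TCP orientation; "ft_force": force on the tool from outside, world axes, zero at the start; "ft_torque": the same for the moment, N m; "width": finger opening in m; "finger_force": force on a finger pad.
Only numpy, scipy, OpenCV 4.12 (cv2) and the standard library are available. Lean on these libraries where they do the work, as an engineer would, in place of code of your own. Each camera call takes 0.05 s, during which the arm holds its last target. There are 200 camera calls.

## Task

One honey jar has fallen over on the counter: stand it upright, lid up, in the round nest of the lid-sealing stand and let go of it. Then push the stand's spring plunger down by its black knob, past the first two clicks to the third, so that the clamp arm swings over and presses on the jar's lid, and keep it there: the plunger springs back if released, so finish while still holding it down. Leave the other jars, the tin, the tape roll and the bun where they are.

Things in the scene. Friction and masses are not known exactly. Their poses are not given: they have to be found in the camera images.
- honey_jar: The only jar lying on its side: six-sided, round screw lid (fixed on), 74 mm long, 46 mm across flats, 52 across corners, lid 51 mm wide, 11 high, 0.16-0.33 kg. Origin: centre of its underside; z along its axis to the lid, x through a flat, y through a corner. Lies on a flat (52 mm wide from above), axis 24 mm above the counter, lid about to the left or up to 50 deg from there towards the robot.
- press: Lid-sealing stand, fixed. Origin on the counter under the nest's centre, x away from the robot, y left, z up. Aluminium base plate 10 mm thick, x -62 to 123, y -60 to 225 mm. Fork post 114 mm high behind the nest holds the clamp arm (pivot x 85, z 99 mm); plunger tower, a grey block 58 x 58 mm, 70 mm high, at x 0, y 155 mm.
- nest_floor (a point): Centre of the nest, on its floor, 10 mm above the counter: a black rubber ring of 62 mm inner and 72 mm outer diameter, 8 mm high, in which the jar stands (inner room is 5 mm all round). The jar may stand at any turn about its own axis. Axes as the stand's.
- knob: Black mushroom knob on top of the plunger, 42 mm in diameter and 16 mm high, slightly domed, on a 14 mm steel stem. Origin on the stem's axis 63 mm below the knob's top, z up; press it straight down.
- knob_top (a point): Top centre of the knob, 139 mm above the counter at rest.
- plunger (a joint): Plunger travel down from rest, m: 0 up; clicks at 0.009, 0.021, 0.033, positions after them 0.012, 0.024, 0.036 (third black ring on the stem level with the tower's collar), end stop 0.041. Spring lifts it with 3 N at rest, 6 N at the third; clicks add up to 2 N and do not hold it; the clamp adds 4 N once on the lid. Push needed: up to 12 N, 9 N at the third.
- clamp_arm: Steel clamp arm, 85 mm from its pivot (its origin) to the round rubber pad, 28 mm wide, under its end. The plunger turns it: at rest it leans back from upright (its end 190 mm above the counter); from 0.034 m travel on it lies level over the nest, pressing its pad on the lid of a jar standing there through a spring with about 1.5 N. Do not handle it.
- jar_green: Bystander: standing honey jar with a green lid, 51 x 52 x 74 mm. Origin under its base.
- jar_yellow: Bystander: standing round honey jar with a yellow lid, 53 x 53 x 74 mm. Origin under its base.
- tin_a: Bystander: food tin, 76 mm in diameter, 58 mm high. Origin under its base.
- tape: Bystander: tape roll lying flat, 92 mm in diameter, 48 mm high. Origin under its base.
- bun: Bystander: round bun, 89 x 92 x 58 mm. Origin under its base.

How it is judged:
By the outcome, as a careful person would: the job done as asked, in the order asked, and still so for the second after the job is handed in, while the arm keeps its last pose, push and grip.
It also fails if it takes over 51 s, if anything falls off the work surface, if the arm or the gripper's body presses on something with over 40 N, if the wrist force passes 120 N, or if a joint passes its speed limit or range.

## Working session

There is one attempt and no reset: what is moved stays moved. The work goes in short steps, Python scripts to look and compute and a tool call to move; the robot and the scene stay as the last step left them, time stands still between calls to the robot, and variables do not carry over. Pictures are saved under pics/ and viewed, at most 10 in all, crops included, and the job is handed in when it is done.

Besides the shell and the picture viewer there is one more tool, called after "Request:" as name(argument=value, ...) on one line, values as JSON. step_arm: Moves the arm, as the interface text tells. Its arguments: {"type":"object","properties":{"moves":{"type":"array","items":{"type":"array","items":{"type":"number"}}},"grip_force":{"type":"number"}},"required":["moves"]}

```bash
mkdir -p pics; cat > h.py <<'E'
import numpy as np, cv2
from bench import env, eyes
def snap(n,f=None):
    ci=eyes.camera_info(n); p,d=eyes.snapshot(n)
    if f: cv2.imwrite('pics/'+f,p[:,:,::-1])
    return p,d,ci
def rays(ci,uv):
    K=np.array(ci['K']);uv=np.atleast_2d(np.array(uv,float))
    return cv2.undistortPoints(uv.reshape(-1,1,2),K,np.array([ci['k1'],0,0,0,0.]))[:,0,:]
def onplane(ci,uv,z):
    s=rays(ci,uv);R=np.array(ci['R']);t=np.array(ci['t'])
    D=np.c_[s,np.ones(len(s))]@R; C=-R.T@t
    return C+D*((z-C[2])/D[:,2])[:,None]
def cloud(ci,d):
    v,u=np.mgrid[0:d.shape[0],0:d.shape[1]]
    s=rays(ci,np.c_[u.ravel(),v.ravel()]);z=d.ravel()[:,None]
    X=(np.c_[s,np.ones(len(s))]*z-np.array(ci['t']))@np.array(ci['R'])
    X[z[:,0]==0]=np.nan
    return X.reshape(*d.shape,3)
E
python3 - <<'E'
from h import *
for n in('top','scene'):
    p,d,ci=snap(n,n+'0.png');np.savez(n+'0.npz',p=p,d=d)
    R=np.array(ci['R']);print(n,-R.T@np.array(ci['t']),R.round(2).tolist(),(d==0).mean())
s=env.get_state();print(s['t'],s['tcp_pos'],s['orientation'],s['ft_force'],s['width'])
E
```

```text
top [0.40910301 0.09277514 1.29343248] [[0.03, -1.0, 0.02], [-0.99, -0.03, -0.12], [0.12, -0.01, -0.99]] 0.00366015625
scene [-0.31235062 -0.57620555  0.81779288] [[0.6, -0.8, 0.02], [-0.43, -0.34, -0.84], [0.68, 0.49, -0.55]] 0.003984375
0.1 [0.29325512 0.60741318 0.23560352] [ 2.23004718e-01  9.74816975e-01 -8.55140920e-04 -1.72801988e-04] [0.77387399 0.37674637 0.10802614] 0.0868462112514003
```

View pics/top0.png

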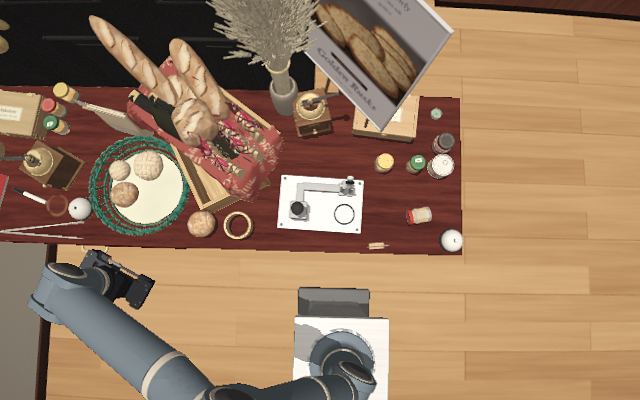

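View pics/scene0.png

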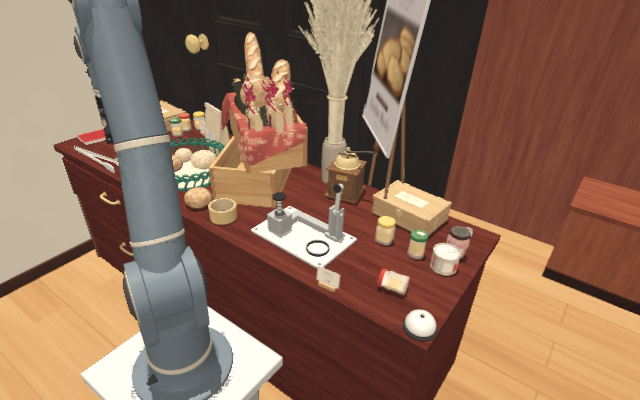

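The top view shows the fallen jar at about (419,215) with its red lid at (410,216), the nest at (344,214) and the knob at (297,208). The scene view agrees: the jar is at (394,282) and the knob at (279,198).

```bash
python3 - <<'E'
from h import *
z=np.load('top0.npz');p,d=z['p'],z['d'];ci=eyes.camera_info('top');X=cloud(ci,d)
def blob(m,roi):
    u0,v0,u1,v1=roi;w=np.zeros_like(m);w[v0:v1,u0:u1]=m[v0:v1,u0:u1];v,u=np.nonzero(w);return u,v
hsv=cv2.cvtColor(p,cv2.COLOR_RGB2HSV)
# jar by height
m=(X[:,:,2]>0.012)&(X[:,:,2]<.08);u,v=blob(m,(400,200,436,230))
P=X[v,u];print('jar',P.mean(0),np.nanmax(P[:,2]),cv2.minAreaRect(P[:,:2].astype(np.float32)))
r=(hsv[:,:,1]>150)&(hsv[:,:,2]>120)&((hsv[:,:,0]<8)|(hsv[:,:,0]>172));u,v=blob(m&r,(400,200,436,230));print('lid',X[v,u].mean(0),len(u),u.mean(),v.mean())
# plate
pl=(hsv[:,:,1]<50)&(hsv[:,:,2]>150);u,v=blob(pl,(270,170,370,240));Q=onplane(ci,np.c_[u,v],.01)
print('plate',cv2.minAreaRect(Q[:,:2].astype(np.float32)))
dk=(hsv[:,:,2]<70)
u,v=blob(dk,(330,200,358,228));print('nest',onplane(ci,[[ (u.min()+u.max())/2,(v.min()+v.max())/2]],.018),u.min(),u.max(),v.min(),v.max())
u,v=blob(dk&(X[:,:,2]>.12),(285,195,312,222));print('knob',onplane(ci,[[u.mean(),v.mean()]],.135),X[v,u].mean(0),len(u))
for n,roi in dict(allz=(160,90,470,240),).items():
    u,v=blob(X[:,:,2]>.2,roi);P=X[v,u];print(n,P.min(0),P.max(0))
cr=np.vstack([cv2.resize(p[165:265,260:470],None,fx=3.8,fy=3.8,interpolation=cv2.INTER_CUBIC)])
cv2.imwrite('pics/crop0.png',cr[:,:,::-1])
E
```

```text
jar [ 0.49868066 -0.24907879  0.04044025] 0.053231679530824874 ((0.4996931552886963, -0.2513583302497864), (0.051407210528850555, 0.07740357518196106), 11.73267650604248)
lid [ 0.49330787 -0.22058611  0.04526353] 47 410.531914893617 216.5531914893617
plate ((0.5366796851158142, 0.08223237842321396), (0.28701892495155334, 0.19539152085781097), 87.781982421875)
nest [[ 0.49892486 -0.00594481  0.018     ]] 339 353 204 223
knob [[0.50372027 0.15564772 0.135     ]] [0.5035848  0.1555477  0.13676134] 91
allz [ 0.51287032 -0.10700013  0.2000367 ] [0.85781372 0.53737167 0.51462307]
```

View pics/crop0.png

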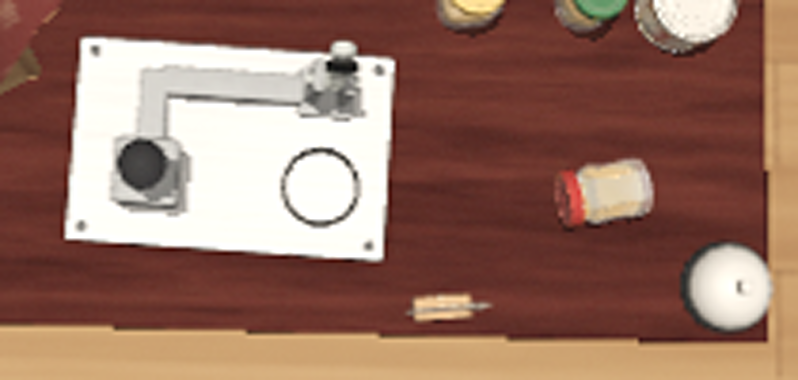

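The crop shows the lid at the jar's left end (569,197), the nest ring at (320,187) and the knob at (142,163). I'm now moving round towards the jar.

Request:
step_arm(moves=[[-18.5,-34.5,-7.5,0,1],[-18.5,-34.5,-7.5,0,1],[-18.5,-34.5,-7.5,0,1],[-18.5,-34.5,-7.5,0,1]])

```text
t: 0.5
tcp_pos: [0.2999, 0.4496, 0.2662]
orientation: [0.223, 0.975, -0.001, -0.0]
ft_force: [0.5, -0.3, 1.2]
width: 0.0873
finger_force: 0.0
```

Request:
step_arm(moves=[[-39,-25.6,0,0,1],[-39,-25.6,0,0,1],[-39,-25.6,0,0,1],[-39,-25.6,0,0,1],[-39,-25.6,0,0,1]])

```text
t: 1.0
tcp_pos: [0.4204, 0.2495, 0.2664]
orientation: [0.223, 0.975, 0.0, -0.0]
ft_force: [0.5, -0.5, -0.0]
width: 0.0872
finger_force: 0.0
```

Request:
step_arm(moves=[[-24.6,-32.5,0,0,1],[-24.6,-32.5,0,0,1],[-24.6,-32.5,0,0,1],[-24.6,-32.5,0,0,1],[-24.6,-32.5,0,0,1]])

```text
t: 1.5
tcp_pos: [0.4599, 0.0499, 0.2664]
orientation: [0.223, 0.975, 0.0, -0.0]
ft_force: [0.5, -0.3, -0.2]
width: 0.0871
finger_force: 0.0
```

Request:
step_arm(moves=[[-19.1,-39.6,0,0,1],[-19.1,-39.6,0,0,1],[-19.1,-39.6,0,0,1],[-19.1,-39.6,0,0,1],[-19.1,-39.6,0,0,1]])

```text
t: 2.0
tcp_pos: [0.4595, -0.1698, 0.2664]
orientation: [0.223, 0.975, 0.0, -0.0]
ft_force: [-0.1, 0.6, -0.6]
width: 0.0872
finger_force: 0.0
```

Request:
step_arm(moves=[[0,0,0,0.15,1],[0,0,0,0.15,1],[0,0,0,0.15,1],[0,0,0,0.15,1],[0,0,0,0.15,1]])

```text
t: 2.5
tcp_pos: [0.4597, -0.1682, 0.2662]
orientation: [0.567, 0.824, -0.0, -0.0]
ft_force: [-0.0, 0.1, -0.4]
width: 0.0866
finger_force: 0.0
```

Request:
step_arm(moves=[[0,0,0,0.15,1],[0,0,0,0.016,1],[0,0,0,0,1]])

```text
t: 2.8
tcp_pos: [0.4599, -0.1681, 0.2663]
orientation: [0.63, 0.777, -0.0, -0.0]
ft_force: [0.3, 0.0, -0.0]
width: 0.0872
finger_force: 0.0
```

```bash
python3 - <<'E'
from h import *
p,d,ci=snap('wrist','w1.png');np.savez('w1.npz',p=p,d=d,**{k:np.array(v) for k,v in ci.items()})
R=np.array(ci['R']);print(-R.T@np.array(ci['t']),R.round(2).tolist())
X=cloud(ci,d);hsv=cv2.cvtColor(p,cv2.COLOR_RGB2HSV)
m=(X[:,:,2]>.012)&(X[:,:,2]<.09)&(abs(X[:,:,0]-.5)<.08)&(abs(X[:,:,1]+.25)<.07)
n,l,st,c=cv2.connectedComponentsWithStats(m.astype(np.uint8));print(st[1:][st[1:,4]>200],c.round())
r=m&(hsv[:,:,1]>150)&(hsv[:,:,2]>100)&((hsv[:,:,0]<8)|(hsv[:,:,0]>172))
P=X[m];L=X[r];print(P.mean(0),np.percentile(P[:,2],98),cv2.minAreaRect(P[:,:2].astype(np.float32)));print(L.mean(0),L.min(0),L.max(0),cv2.minAreaRect(L[:,:2].astype(np.float32)))
E
```

```text
[ 0.44452424 -0.08990666  0.41489373] [[0.98, 0.21, -0.0], [0.2, -0.94, 0.29], [0.06, -0.28, -0.96]]
[[ 318  206   45   72 2895]] [[319. 199.]
 [340. 241.]]
[ 0.49982463 -0.24610852  0.04088283] 0.050437764079426475 ((0.5017828345298767, -0.2511788606643677), (0.05102283135056496, 0.07695019245147705), 11.734247207641602)
[ 0.49371953 -0.21983651  0.04747661] [ 0.4725387  -0.22754145  0.03379419] [ 0.51553294 -0.2122743   0.05220766] ((0.49442580342292786, -0.2201298475265503), (0.042587075382471085, 0.010408270172774792), 10.580991744995117)
```

View pics/w1.png

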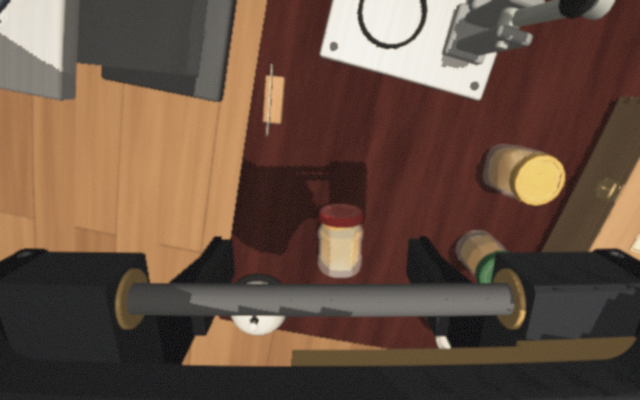

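The wrist view shows the jar at (340,241), its lid at (341,215), and the axis in line with the picture's vertical. The yaw is right, so I'm going down on the lid.

Request:
step_arm(moves=[[-28.5,11.6,0,0,1],[-28.4,11.6,0,0,1],[0,0,45,0,1],[0,0,45,0,1],[0,0,45,0,1]])

```text
t: 3.35
tcp_pos: [0.4946, -0.2194, 0.1301]
orientation: [0.63, 0.776, 0.0, 0.0]
ft_force: [0.1, -0.3, 0.1]
width: 0.0868
finger_force: 0.0
```

Request:
step_arm(moves=[[0,0,40,0,1],[0,0,30,0,1],[0,0,25,0,1],[0,0,17,0,1],[0,0,0,0,1]])

```text
t: 3.85
tcp_pos: [0.4927, -0.2185, 0.0172]
orientation: [0.63, 0.776, -0.001, -0.002]
ft_force: [0.1, 0.1, -0.6]
width: 0.087
finger_force: 0.0
```

```bash
python3 - <<'E'
from h import *
p,d,ci=snap('wrist','w2.png')
s=env.get_state();print(s['tcp_pos'],s['orientation'],s['ft_force'],s['width'])
E
```

```text
[ 0.49371799 -0.21908583  0.01865826] [ 6.30612602e-01  7.76096856e-01 -3.92429015e-04 -1.12368887e-03] [ 0.70620492  0.07945622 -0.003114  ] 0.08711992616001994
```

View pics/w2.png

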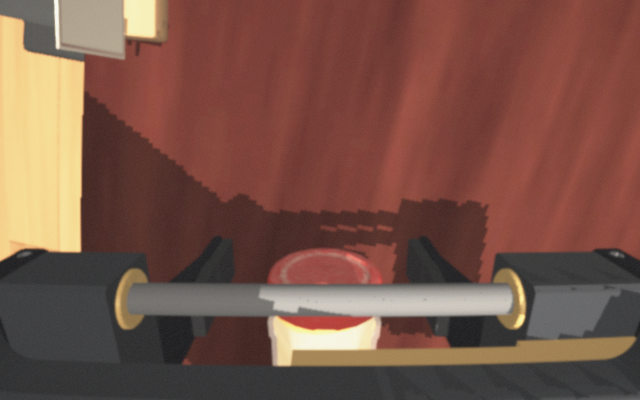

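The lid face is at (325,268), centred between the fingers at columns 220 and 425. I'll close gently so the jar can turn between the pads.

Request:
step_arm(moves=[[0,0,0,0,0.5],[0,0,0,0,0.4],[0,0,0,0,0.4],[0,0,0,0,0.4],[0,0,0,0,0.4]], grip_force=6)

```text
t: 4.4
tcp_pos: [0.4946, -0.2192, 0.0199]
orientation: [0.631, 0.776, 0.0, 0.0]
ft_force: [-0.0, -0.6, 0.6]
width: 0.0551
finger_force: 0.0
```

Request:
step_arm(moves=[[0,0,0,0,0.3],[0,0,0,0,0.3],[0,0,0,0,0.3],[0,0,0,0,0.3]])

```text
t: 4.8
tcp_pos: [0.4945, -0.2192, 0.0197]
orientation: [0.631, 0.776, 0.0, 0.0]
ft_force: [0.4, 0.6, 3.1]
width: 0.0504
finger_force: 6.0
```

Request:
step_arm(moves=[[-5.2,0,-12.8,0,0.3],[-7.2,0,-10.7,0,0.3],[-9,0,-9.3,0,0.3],[-10.4,0,-7.6,0,0.3]])

```text
t: 5.2
tcp_pos: [0.5012, -0.2516, 0.0611]
orientation: [0.631, 0.776, 0.0, 0.001]
ft_force: [0.1, -0.8, -1.5]
width: 0.0503
finger_force: 6.0
```

```bash
python3 - <<'E'
from h import *
p,d,ci=snap('scene');q,_,_=snap('wrist')
a=cv2.resize(p[220:330,330:450],(390,358),interpolation=cv2.INTER_CUBIC);b=cv2.resize(q,(400,250))
o=np.zeros((358,800,3),np.uint8);o[:,:390]=a;o[:250,395:795]=b;cv2.imwrite('pics/s3.png',o[:,:,::-1])
s=env.get_state();print(s['tcp_pos'],s['ft_force'],s['width'],s['finger_force'])
E
```

```text
[ 0.50179916 -0.25310013  0.061752  ] [-0.40630444  1.52842211  2.72326964] 0.05043149856277437 5.993412667885423
```

View pics/s3.png

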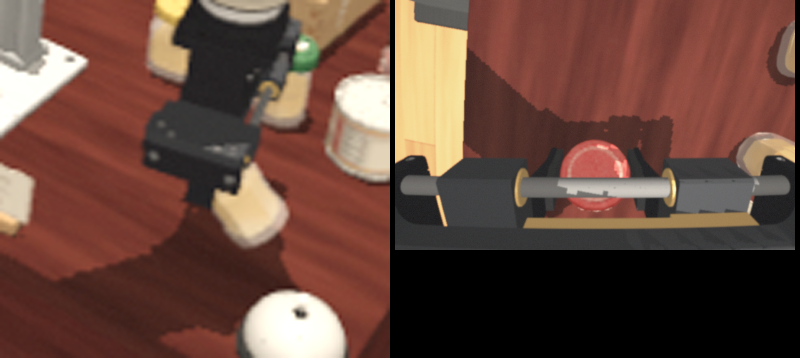

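The jar is pivoting as wanted. In the left crop the body at (250,210) stands steeply, and in the right one the lid face turns up at (595,175). I'll continue the arc.

Request:
step_arm(moves=[[-11.6,0,-5.6,0,0.3],[-12.4,0,-3.6,0,0.3],[-12.8,0,-1.4,0,0.3],[-12.9,0,0.9,0,0.3],[-12.5,0,2.1,0,0.3]])

```text
t: 5.8
tcp_pos: [0.5136, -0.3127, 0.0672]
orientation: [0.631, 0.776, -0.0, -0.0]
ft_force: [-0.3, -0.6, -2.3]
width: 0.0504
finger_force: 6.1
```

```bash
python3 - <<'E'
from h import *
p,d,ci=snap('scene');q,dq,cw=snap('wrist')
a=cv2.resize(p[220:330,330:450],(390,358),interpolation=cv2.INTER_CUBIC);b=cv2.resize(q,(400,250))
o=np.zeros((358,800,3),np.uint8);o[:,:390]=a;o[:250,395:795]=b;cv2.imwrite('pics/s4.png',o[:,:,::-1])
s=env.get_state();print(s['tcp_pos'],s['ft_force'],s['width'],s['finger_force'])
X=cloud(cw,dq);h=cv2.cvtColor(q,cv2.COLOR_RGB2HSV)
r=(h[:,:,1]>130)&(h[:,:,2]>90)&((h[:,:,0]<6)|(h[:,:,0]>172))&(X[:,:,2]>.05)&(X[:,:,2]<.11)
L=X[r];c=L.mean(0);A=np.linalg.lstsq(np.c_[L[:,:2]-c[:2],np.ones(len(L))],L[:,2],rcond=None)[0];print(len(L),c,L.min(0),L.max(0),'slope',A)
E
```

```text
[ 0.51329753 -0.31390193  0.06714135] [ 0.9299292   0.16399309 -2.98212107] 0.05006300148926222 5.937976218410768
4811 [ 0.51299878 -0.31041364  0.07494574] [ 0.48940316 -0.33900135  0.05061402] [ 0.64402285 -0.29220704  0.08871899] slope [ 0.08190039 -0.47520339  0.07494574]
```

View pics/s4.png

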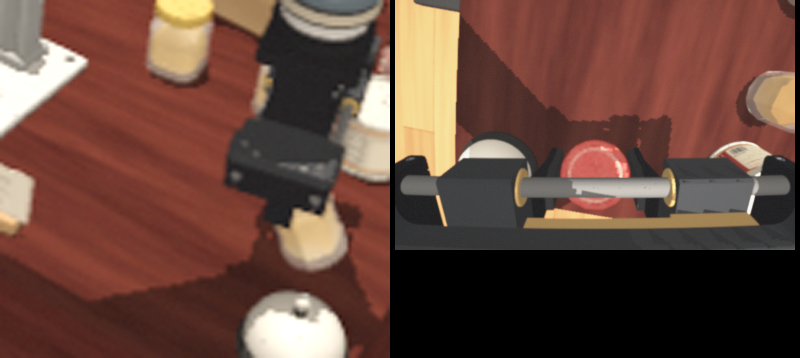

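The jar hangs nearly upright with the lid at (597,175), but the fitted slope says it still leans about 20°. I'll lower it onto its edge with a lighter grip so it settles.

Request:
step_arm(moves=[[0,0,1,0,0.3],[0,0,1,0,0.3],[-3,0,1,0,0.3],[-3,0,1,0,0.3],[-3,0,0,0,0.3]], grip_force=3)

```text
t: 6.4
tcp_pos: [0.5157, -0.3202, 0.0637]
orientation: [0.631, 0.776, 0.0, 0.0]
ft_force: [-0.4, -0.4, 1.5]
width: 0.0502
finger_force: 3.3
```

```bash
cat > lid.py <<'E'
from h import *
def lid(name='wrist',zr=(.05,.11),save=None):
    q,dq,cw=snap(name,save);s=env.get_state();print(np.round(s['tcp_pos'],4),np.round(s['ft_force'],1),round(s['width'],4))
    X=cloud(cw,dq);h=cv2.cvtColor(q,cv2.COLOR_RGB2HSV)
    r=(h[:,:,1]>130)&(h[:,:,2]>90)&((h[:,:,0]<6)|(h[:,:,0]>172))&(X[:,:,2]>zr[0])&(X[:,:,2]<zr[1])&(np.linalg.norm(X[:,:,:2]-s['tcp_pos'][:2],axis=2)<.06)
    L=X[r];rng=np.random.default_rng(0);best=0
    for _ in range(300):
        a=L[rng.choice(len(L),3,False)];n=np.cross(a[1]-a[0],a[2]-a[0])
        if np.linalg.norm(n)<1e-5: continue
        n/=np.linalg.norm(n);n*=np.sign(n[2]);i=abs((L-a[0])@n)<.0015
        if i.sum()>best:best=i.sum();B=i
    P=L[B];c=P.mean(0);n=np.linalg.svd(P-c,full_matrices=False)[2][2];n*=np.sign(n[2])
    (x,y),rad=cv2.minEnclosingCircle(P[:,:2].astype(np.float32))
    print(len(L),best,'n',n.round(3),'c',c.round(4),'circ',round(x,4),round(y,4),round(rad,4))
if __name__=='__main__': lid()
E
python3 lid.py
```

```text
[ 0.5157 -0.3209  0.0637] [ 1.1 -0.9  2.9] 0.0503
4718 4166 n [-0.047  0.32   0.946] c [ 0.5154 -0.3185  0.0764] circ 0.5171 -0.3219 0.0247
```

```bash
python3 - <<'E'
from h import *
z=np.load('top0.npz');X=cloud(eyes.camera_info('top'),z['d'])
P=X[225:258,436:468].reshape(-1,3);P=P[P[:,2]>.01];print(P.min(0),P.max(0),P[P[:,2].argmax()])
E
```

```text
[ 0.37823212 -0.4030686   0.01000394] [ 0.45702688 -0.33183798  0.06075214] [ 0.4158406  -0.37245893  0.06075214]
```

Request:
step_arm(moves=[[-4.5,0,0.5,0,0.3],[-4.5,0,0.5,0,0.3],[-4.5,0,0.6,0,0.3]])

```text
t: 6.75
tcp_pos: [0.5178, -0.3331, 0.0612]
orientation: [0.631, 0.776, 0.0, -0.001]
ft_force: [0.3, 0.4, -0.3]
width: 0.0505
finger_force: 3.3
```

```bash
python3 lid.py
```

```text
[ 0.5177 -0.334   0.0611] [ 1.1 -0.5 -2.5] 0.0505
4408 3414 n [-0.009  0.081  0.997] c [ 0.5194 -0.338   0.0757] circ 0.5206 -0.34 0.0249
```

Request:
step_arm(moves=[[-4,0,1,0,0.3],[0,0,1,0,0.3],[0,0,0,0,0.65],[0,0,0,0,0.65],[0,0,0,0,0.65]])

```text
t: 7.3
tcp_pos: [0.5191, -0.3371, 0.06]
orientation: [0.631, 0.776, 0.0, 0.0]
ft_force: [0.2, -0.1, 0.3]
width: 0.0561
finger_force: 0.0
```

```bash
python3 lid.py
```

```text
[ 0.5191 -0.3371  0.06  ] [ 0.2 -0.2  0. ] 0.0564
4211 3100 n [0.003 0.001 1.   ] c [ 0.5207 -0.346   0.0744] circ 0.5209 -0.347 0.0247
```

The jar now stands upright: the lid normal is vertical, its centre is at (0.521, -0.347) and its top at 0.074. I'll centre the jaws and regrip firmly.

Request:
step_arm(moves=[[0,0,0,0,0.75],[-5,0,0,0,0.75],[-4.7,0,4,0,0.75],[0,0,0,0,0.3],[0,0,0,0,0.3]], grip_force=20)

```text
t: 7.85
tcp_pos: [0.5206, -0.3469, 0.0556]
orientation: [0.631, 0.776, -0.0, -0.0]
ft_force: [0.4, 0.7, -0.3]
width: 0.0559
finger_force: 0.0
```

Request:
step_arm(moves=[[0,0,0,0,0.3],[0,0,0,0,0.3],[0,0,0,0,0.3],[0,0,-30,0,0.3],[0,0,-40,0,0.3]])

```text
t: 8.35
tcp_pos: [0.5195, -0.345, 0.1241]
orientation: [0.631, 0.776, -0.0, -0.003]
ft_force: [1.7, 0.3, -2.7]
width: 0.0502
finger_force: 20.0
```

```bash
python3 - <<'E'
from lid import *
lid(zr=(.08,.22));s=env.get_state();print(np.round(s['qpos'],2),s['finger_force'],s['orientation'])
E
```

```text
[ 0.5233 -0.3484  0.1325] [ 1.7 -1.4  2.4] 0.0501
4909 3712 n [0.002 0.005 1.   ] c [ 0.5187 -0.34    0.1429] circ 0.5204 -0.3454 0.0247
[ 0.14  0.54  0.54  1.78 -0.34  0.91  1.03] 20.002781921066344 [0.63111147 0.775682   0.00094753 0.00385515]
```

Request:
step_arm(moves=[[0,0,-10,-0.15,0.3],[0,0,-10,-0.15,0.3],[0,0,-5,-0.15,0.3],[0,0,0,-0.15,0.3],[0,0,0,-0.15,0.3]])

```text
t: 8.9
tcp_pos: [0.5209, -0.3462, 0.1508]
orientation: [0.3, 0.954, 0.0, 0.0]
ft_force: [-0.5, -0.0, -2.3]
width: 0.0501
finger_force: 20.0
```

Request:
step_arm(moves=[[0,0,0,-0.15,0.3],[0,0,0,-0.15,0.3],[0,0,0,-0.15,0.3],[0,0,0,-0.13,0.3],[0,0,0,0,0.3]])

```text
t: 9.4
tcp_pos: [0.5207, -0.3464, 0.1505]
orientation: [0.018, 1.0, 0.001, -0.0]
ft_force: [-0.7, 0.0, -1.5]
width: 0.0501
finger_force: 20.0
```

```bash
cat > ring.py <<'E'
from h import *
def fit(name,p,ci,guess):
    h=cv2.cvtColor(p,cv2.COLOR_RGB2HSV);v,u=np.nonzero((h[:,:,2]<90)&(h[:,:,1]<110))
    Q=onplane(ci,np.c_[u,v],.018)[:,:2];c=np.array(guess)
    for k in range(12):
        r=np.linalg.norm(Q-c,axis=1);i=(r>.025)&(r<(.045 if k<5 else .041));P=Q[i]
        s=np.linalg.lstsq(np.c_[2*P,np.ones(len(P))],(P**2).sum(1),rcond=None)[0];c=s[:2]
    a=np.arctan2(*(P-c).T[::-1]);print(name,c.round(4),'rad',np.sqrt(s[2]+c@c).round(4),len(P),'std',np.linalg.norm(P-c,axis=1).std().round(4),np.histogram(a,8)[0])
if __name__=='__main__':
    z=np.load('w1.npz');fit('w1',z['p'],z,[.5,-.002])
    z=np.load('top0.npz');fit('top',z['p'],eyes.camera_info('top'),[.5,-.002])
    p,d,ci=snap('scene');fit('scene',p,ci,[.5,-.002])
    s=env.get_state();print(np.round(s['tcp_pos'],4),s['orientation'],np.round(s['qpos'],2))
E
python3 ring.py; python3 -c "
from lid import *
lid(zr=(.1,.25))"
```

```text
w1 [0.5    0.0012] rad 0.033 396 std 0.001 [84 88 66 67 79  0  0 12]
top [0.4981 0.0013] rad 0.0332 23 std 0.0005 [3 1 3 4 6 2 1 3]
scene [ 0.4937 -0.004 ] rad 0.0329 60 std 0.0015 [12 11  2  7 10  9  3  6]
[ 0.5207 -0.3465  0.1506] [ 1.93034610e-02  9.99813581e-01  4.17977808e-04 -6.87593023e-05] [ 0.36  0.47  0.22  1.76 -0.12  0.93  2.16]
[ 0.5207 -0.3466  0.1506] [ 0.  -0.9 -3.1] 0.0499
5060 3870 n [-0.005  0.     1.   ] c [ 0.5169 -0.3468  0.1692] circ 0.5225 -0.3462 0.0252
```

Request:
step_arm(moves=[[4.4,43,0,0,0.3],[4.4,43,0,0,0.3],[4.4,43,0,0,0.3],[4.4,43,0,0,0.3],[4.4,43,0,0,0.3]])

```text
t: 10.0
tcp_pos: [0.5063, -0.1292, 0.151]
orientation: [0.019, 1.0, 0.0, 0.0]
ft_force: [0.8, -0.8, -2.8]
width: 0.05
finger_force: 20.0
```

Request:
step_arm(moves=[[4.5,43.6,0,0,0.3],[4.5,43.6,0,0,0.3],[4.5,43.6,0,0,0.3],[0,0,0,0,0.3],[0,0,30,0,0.3]])

```text
t: 10.5
tcp_pos: [0.5012, 0.0022, 0.1238]
orientation: [0.017, 1.0, 0.001, 0.005]
ft_force: [1.3, -0.9, -3.1]
width: 0.0503
finger_force: 20.0
```

Request:
step_arm(moves=[[0,0,20,0,0.3],[0,0,0,0,0.3]])

```text
t: 10.7
tcp_pos: [0.4956, -0.0002, 0.0987]
orientation: [0.019, 1.0, -0.0, -0.003]
ft_force: [-1.0, -0.8, -2.2]
width: 0.0503
finger_force: 20.0
```

```bash
python3 - <<'E'
from lid import *
lid(zr=(.08,.22))
p,d,ci=snap('scene');q,_,_=snap('wrist');t,_,_=snap('top')
a=cv2.resize(p[170:280,240:370],(400,338),interpolation=cv2.INTER_CUBIC);b=cv2.resize(q,(400,250));c=cv2.resize(t[170:240,270:370],(400,280),interpolation=cv2.INTER_CUBIC)
o=np.zeros((540,800,3),np.uint8);o[:338,:400]=a;o[:250,400:]=b;o[255:535,400:]=c;cv2.imwrite('pics/s5.png',o[:,:,::-1])
E
```

```text
[ 4.969e-01 -2.000e-04  1.001e-01] [ 0.9 -0.3 -2. ] 0.0498
4729 4011 n [-0.001 -0.     1.   ] c [0.4917 0.0007 0.1174] circ 0.4972 0.0005 0.0248
```

View pics/s5.png

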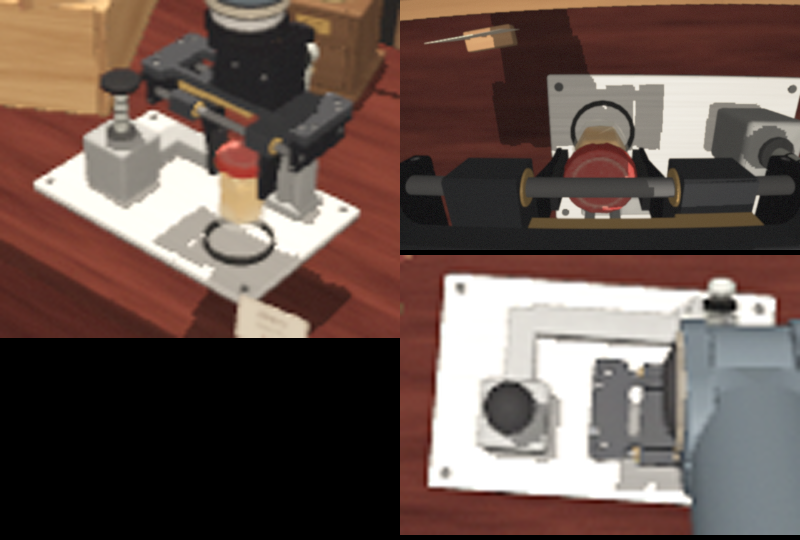

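The jar hangs over the nest: in the wrist view at top right the ring at (603,130) is partly visible beyond the lid at (600,178). I'll fit the ring from this view.

```bash
python3 - <<'E'
from lid import *
import ring
lid(zr=(.08,.22))
p,d,ci=snap('wrist');m=p.copy();m[250:]=255;m[:150]=255;m[:,:265]=255;m[:,385:]=255
ring.fit('wrist',m,ci,[.498,.0005])
E
```

```text
[ 0.4988 -0.      0.1021] [-0.2  0.9 -1.2] 0.0503
4675 3953 n [-0.004  0.005  1.   ] c [0.4945 0.0006 0.1208] circ 0.5003 0.0006 0.0249
wrist [0.4993 0.0024] rad 0.0328 1425 std 0.0014 [299 245 133   0   0 219 239 290]
```

Request:
step_arm(moves=[[0,1.5,10,0,0.3],[0,0,10,0,0.3],[0,0,8,0,0.3],[0,0,5,0,0.3],[0,0,0,0,0.3]])

```text
t: 11.5
tcp_pos: [0.4971, 0.0016, 0.0668]
orientation: [0.018, 1.0, -0.0, -0.001]
ft_force: [0.1, 1.1, -3.1]
width: 0.05
finger_force: 20.0
```

Request:
step_arm(moves=[[0,0,1.5,0,0.3],[0,0,1.5,0,0.3],[0,0,0,0,0.3]])

```text
t: 11.8
tcp_pos: [0.4981, 0.0016, 0.0656]
orientation: [0.018, 1.0, 0.0, 0.0]
ft_force: [-1.5, -0.6, 1.5]
width: 0.0503
finger_force: 20.0
```

```bash
python3 lid.py
```

```text
[0.4982 0.0016 0.0656] [-0.5  0.2  3.2] 0.0504
4771 3971 n [-0.003 -0.005  1.   ] c [0.4939 0.0022 0.0844] circ 0.4995 0.0013 0.0248
```

Request:
step_arm(moves=[[0,0,0,0,0.8],[0,0,0,0,0.8],[0,0,0,0,0.8],[0,0,0,0,0.8],[0,0,0,0,0.8]])

```text
t: 12.35
tcp_pos: [0.4979, 0.0017, 0.0649]
orientation: [0.018, 1.0, 0.0, 0.0]
ft_force: [0.5, 0.1, 0.1]
width: 0.0691
finger_force: 0.0
```

Request:
step_arm(moves=[[0,0,-15,0,0.8],[0,0,-30,0,0.8],[0,0,-40,0,0.8],[0,0,-40,0,0.8],[0,0,0,0,0.8]])

```text
t: 12.85
tcp_pos: [0.5014, 0.0018, 0.1951]
orientation: [0.018, 1.0, 0.001, 0.006]
ft_force: [0.7, -0.4, 1.2]
width: 0.0697
finger_force: 0.0
```

```bash
python3 - <<'E'
from lid import *
import ring
lid(save='w6.png')
p,d,ci=snap('wrist');h=cv2.cvtColor(p,cv2.COLOR_RGB2HSV);X=cloud(ci,d)
m=(h[:,:,2]<90)&(X[:,:,2]>.115)&(X[:,:,2]<.15)&(np.hypot(X[:,:,0]-.504,X[:,:,1]-.155)<.035)
P=X[m];print('knob',len(P),P.min(0) if len(P) else 0,P.max(0) if len(P) else 0)
z=np.load('top0.npz');p=z['p'];ci=eyes.camera_info('top');X=cloud(ci,z['d']);m=(cv2.cvtColor(p,cv2.COLOR_RGB2HSV)[:,:,2]<70)&(X[:,:,2]>.12)&(np.hypot(X[:,:,0]-.504,X[:,:,1]-.155)<.035)
v,u=np.nonzero(m);Q=onplane(ci,np.c_[u,v],.133);print(cv2.minEnclosingCircle(Q[:,:2].astype(np.float32)))
E
```

```text
[0.4996 0.0018 0.1925] [-0.5 -0.7 -1.5] 0.0697
2383 2127 n [0.001 0.003 1.   ] c [0.4981 0.002  0.0842] circ 0.499 0.0019 0.0242
knob 3142 [0.48562576 0.13529702 0.12863525] [0.52656256 0.1779373  0.14115013]
((0.5036841630935669, 0.15561708807945251), 0.01938452757894993)
```

View pics/w6.png

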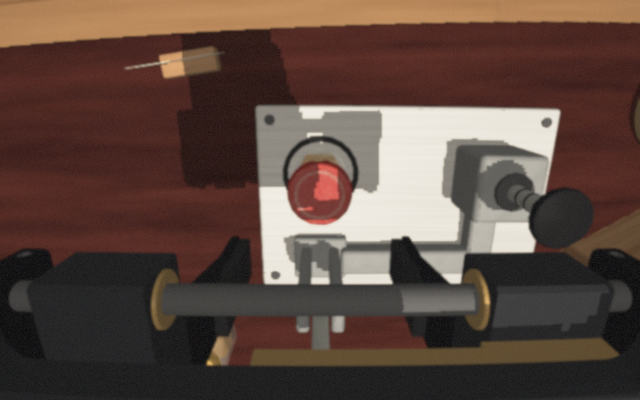

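The jar stands in the nest (ring at (320,172), lid at (320,192)), and the knob is at (560,217). I'll shut the fingers and go over the knob.

Request:
step_arm(moves=[[0,38.6,0,0,0],[0,38.6,0,0,0],[0,38.6,0,0,0],[0,38.8,0,0,0],[0,0,0,0,0]])

```text
t: 13.45
tcp_pos: [0.5017, 0.1624, 0.188]
orientation: [0.013, 1.0, 0.001, -0.002]
ft_force: [-0.6, -0.2, 0.0]
width: 0.0375
finger_force: 0.0
```

Request:
step_arm(moves=[[0,0,0,0,0],[0,0,0,0,0],[0,0,0,0,0],[0,0,0,0,0],[0,0,0,0,0]])

```text
t: 13.95
tcp_pos: [0.5034, 0.1553, 0.19]
orientation: [0.019, 1.0, -0.0, 0.0]
ft_force: [-0.2, 0.3, 0.4]
width: 0.0026
finger_force: 0.0
```

Request:
step_arm(moves=[[1,0,15,0,0],[0,0,12,0,0],[0,0,6,0,0],[0,0,3,0,0],[0,0,3,0,0]])

```text
t: 14.45
tcp_pos: [0.5022, 0.156, 0.1509]
orientation: [0.018, 1.0, -0.0, -0.0]
ft_force: [-2.4, -0.7, 2.6]
width: 0.0007
finger_force: 1.6
```

Request:
step_arm(moves=[[0,0,4,0,0],[0,0,4,0,0],[0,0,4,0,0],[0,0,4,0,0],[0,0,4,0,0]])

```text
t: 14.95
tcp_pos: [0.5024, 0.1561, 0.1313]
orientation: [0.018, 1.0, 0.0, 0.0]
ft_force: [-3.0, -1.7, 6.6]
width: 0.0004
finger_force: 3.2
```

Request:
step_arm(moves=[[0,0,3,0,0],[0,0,3,0,0],[0,0,3,0,0],[0,0,3,0,0],[0,0,0,0,0]])

```text
t: 15.45
tcp_pos: [0.5023, 0.1561, 0.1188]
orientation: [0.018, 1.0, -0.0, -0.0]
ft_force: [-1.8, -1.7, 3.7]
width: 0.0004
finger_force: 1.8
```

Request:
step_arm(moves=[[0,0,1.5,0,0],[0,0,1,0,0],[0,0,0,0,0],[0,0,0,0,0],[0,0,0,0,0]])

```text
t: 15.95
tcp_pos: [0.5024, 0.1561, 0.1169]
orientation: [0.018, 1.0, 0.0, -0.0]
ft_force: [-4.0, -1.7, 8.2]
width: 0.0004
finger_force: 4.0
```

```bash
python3 - <<'E'
from lid import *
p,d,ci=snap('scene');q,dq,cw=snap('wrist');t,_,_=snap('top')
s=env.get_state();print(np.round(s['tcp_pos'],4),np.round(s['ft_force'],1))
X=cloud(cw,dq);Y=cloud(ci,d)
a=cv2.resize(p[175:265,245:365],(400,300),interpolation=cv2.INTER_CUBIC);b=cv2.resize(q,(400,250));c=cv2.resize(t[170:240,270:370],(400,280),interpolation=cv2.INTER_CUBIC)
o=np.zeros((540,800,3),np.uint8);o[:300,:400]=a;o[:250,400:]=b;o[255:535,400:]=c;cv2.imwrite('pics/s7.png',o[:,:,::-1])
E
```

```text
[0.5024 0.1561 0.1169] [-3.4 -1.6  7.7]
```

View pics/s7.png

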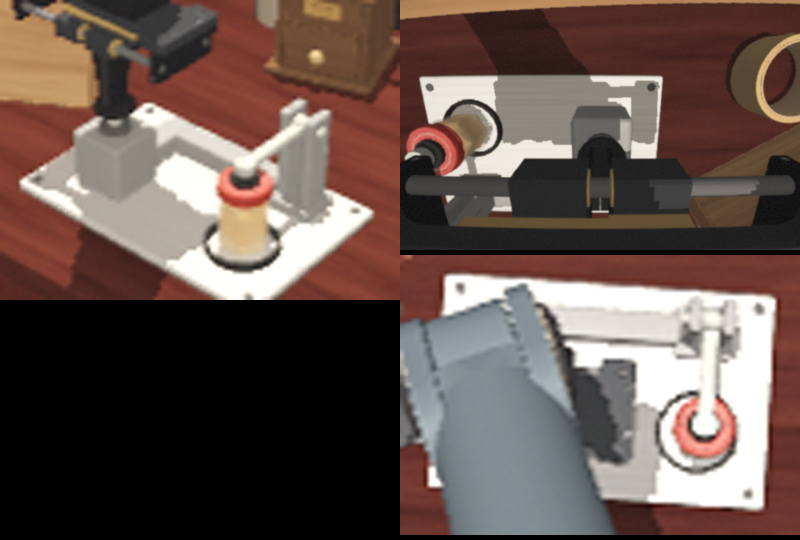

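The clamp arm lies level with its pad on the lid, at (245,172) on the left and (705,425) from the top, and the travel is about 36 mm. I'll add 1 mm of margin, hold, then hand in.

Request:
step_arm(moves=[[0,0,1,0,0],[0,0,0,0,0],[0,0,0,0,0],[0,0,0,0,0],[0,0,0,0,0]])

```text
t: 16.6
tcp_pos: [0.5024, 0.1561, 0.116]
orientation: [0.018, 1.0, 0.0, 0.0]
ft_force: [-4.0, -2.2, 9.3]
width: 0.0005
finger_force: 4.4
```

```bash
python3 - <<'E'
from bench import env
s=env.get_state();print(s['t'],s['tcp_pos'],s['ft_force']);print(env.close_job())
E
```

```text
16.6 [0.502387   0.15610151 0.11598406] [-3.95065209 -2.24525975  9.29560974]
the job is handed in; nothing more can be done
None
```

The job was handed in at 16.6 s; the honey jar stands upright, lid up, in the nest with the clamp pad on its lid, and the plunger is held about 37 mm down by my TCP reading, past the third click, at about 9 N.

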